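Find the heavy side of a damper test shaft and hold it down

ROBOT

A 6-joint arm with a two-finger parallel gripper is mounted at the origin on the work surface. World frame = base frame: x ahead of the robot, y to its left, z up, the work surface at z = 0. Lengths are in m, angles in degrees, forces in N, time in s.
With the tool pointing down it reaches from about 0.35 to 0.875 m from the base axis. Payload 4.2 kg.
Tool frame: the origin (TCP) lies between the finger pads; the fingertips stand 14 mm ahead of it and the grasp point (between the pads) lies 5 mm behind it; z points along the fingers, y is the line along which they close (so a half turn about z gives the same grasp; the last joint's range is limited). The gripper opens to 87 mm and grips with 3 to 60 N. Pads are 19 mm wide; open, the fingers measure 117 mm over their backs; the gripper's body (75 mm by 190 mm) begins 51 mm behind the grasp point.
Start: joints at [-58.35, 22.042, 0.453, 0, -68.411, -14.817], TCP at [0.181, -0.598, 0.237] pointing down, gripper open.
Joint ranges: [-179.83, 179.83], [-69.29, 118.12], [-61.27, 80.66], [-181.25, 117.63], [-171.15, -9.14], [-177.46, 177.46]. Speed limits (degrees/s): [159.86, 159.86, 180, 180, 180, 180].

INTERFACE

Orientations are given as a 3x3 rotation matrix whose columns are the frame's x, y, z axes.
In Python, from station import * gives the robot as it stands. The module is installed in compiled form; this text tells all that it offers.
- The arm moves only by the tool play_rows, never from a script. Its argument "steps" is a list of rows, each an object of numbers: "ax", "ay", "az": the turn, a rotation vector about the tool's x, y, z in degrees; "dx", "dy", "dz": the shift along the tool's x, y, z in mm; "claw": the finger opening in mm, from 0 to 87. A call has 1 to 20 rows; each row shifts and turns the commanded pose from where the row before left it, along the tool's axes as they then stand; what a row does not reach is not made up. A row lasts 1/10 s, in which the tool goes at most 50 mm and 8.59 degrees, less where a joint would pass 70% of its speed; a pose out of reach is approached as far as the arm can. A call with a gripper value outside its range is refused whole. The fingers move at their own pace and stop on an object; the grip force is fixed at half the most. Time passes only in rows, so rows that do not move let the fingers close. It gives the time, the measured TCP pose, the force, the opening and the grip force at its end, in the units of the state.
- sense(): the state, without advancing time (a new reading comes with each control period).
- capture(name): name is "side" or "top"; returns a dict with "frame" (384x512x3 uint8, blue, green, red), "range_z" (384x512 float32, m along the optical axis (not along the pixel's ray), 0 where there is no reading), "fx", "fy", "cx", "cy" (pixels), "xyz" and "rotation" of the camera in the world. Camera axes: x right, y down, z forward; pixel columns grow to the right and rows downward; lengths in m; the calibration is good to about 2 mm. A picture is of the moment at which its call begins.
- finish_job(): hands the job in; it is judged then, once.
The state is a dict: "time_s": time; "joints": joint angles; "joint_velocities": joint speeds; "effort": joint torques, N m; "tcp_pos": TCP position; "ee_rot": TCP orientation; "wrist_force": force on the tool from outside, world axes, zero at the start; "moment": the same for the moment, N m; "gripper_width": opening from 0.0 (shut) to 1.0 (fully open); "gripper_force": force on a finger pad.
Only numpy, scipy, OpenCV 4.12 (cv2) and the standard library are available. Lean on these libraries where they do the work, as an engineer would, in place of code of your own. Each camera call takes 0.05 s, during which the arm holds its last target. There are 200 camera calls.

TASK

The shaft of the damper-motor test stand carries a sealed load wheel with a hidden heavy side, and the motor's clamp is to be tightened with that heavy side hanging straight down. Turn the shaft round by the red handle of its hand crank, feel where the wheel is heavy to lift and where it helps you, then bring the heavy side to the bottom. Finish while still gripping the handle there, with the shaft at rest; leave the loose parts on the bench where they lie.

Things in the scene. Friction and masses are not known exactly. Their poses are not given: they have to be found in the camera images.
- crank_axis (a point): Point on the axis of the test stand's level shaft, 130 mm above the bench, in the plane where the crank handle is gripped. Frame fixed to the stand: z up, y along the shaft, out of the crank end (from the wheel towards the handle's free end), x level. The crank arm's outer face is 58 mm away along -y. The shaft turns endlessly both ways; nothing stands above the handle or on its free side.
- crank_handle (a point): Middle of the grip of the red crank handle, a plastic cylinder 22 mm thick, 85 mm long, parallel to the shaft: the crank arm is 58 mm to its wheel side (-y of crank_axis), its free end 27 mm to the other. Its centre line runs on a circle of 65 mm radius about the shaft and starts anywhere on it. It revolves freely on its pin, so the gripper can point down all the way round.
- wheel_centre (a point): Centre of the blue load wheel, on the shaft. The wheel is 150 mm across, 36 mm thick, alike all round. A slug inside (load_wheel_c1, unseen), 50 mm off the axis, makes one side heavy: it pulls with 0.23 to 0.32 N m when level with the shaft, nothing at top or bottom. A friction collar drags with a steady 0.36 N m both ways (5.5 N at the handle), so it stays where it is left.
- stand: The test stand, bolted down; same axes as crank_axis, origin on the bench below wheel_centre. Base plate 12 mm thick, x -85 to 155, y -190 to 150 mm. Bearing blocks 160 mm high at y -55 and 55 mm. Grey damper motor with its clamp, x -38 to 128, y -180 to -87 mm, top 180 mm high. The crank is balanced, and clamped without slip or play at an angle to the heavy side that differs each time.
- handle: The red crank handle itself, the part to be gripped at the end; origin on its centre line at the crank arm's outer face, y along it towards the free end, x and z turning with it as it spins.
- end_clip: Bystander, to be left alone: an orange plastic end-stop clip, U-shaped, 40 x 38 x 18 mm, lying loose on the bench beside the crank; origin at the centre of its underside.
- clamp_bracket: Bystander, to be left alone: a steel universal clamp bracket, a U of 4 mm strip with a cross bolt, 66 x 30 x 30 mm, lying loose on the bench beside the crank; origin at the centre of its underside.
- resistor: Bystander, to be left alone: a white ceramic resistor block, 50 x 14 x 14 mm, with a 10 mm wire stub at each end, lying loose on the bench beside the crank; origin at the centre of its underside.
- pointer_arm: Bystander, to be left alone: a rubber-tipped aluminium pointer arm, a flat bar 123 mm long along its x, 12 mm wide and 5 mm thick, with a 24 mm hub, lying loose on the bench beside the crank; origin at the centre of its underside.
- cabinet_corner (a point): Foot of the front right corner (seen from the robot) of the clear acrylic parts cabinet, 300 mm wide (from here along +y), 180 mm deep (along +x), 240 mm high, fixed on the bench, turned with this frame. Its sliding door faces the robot. Not part of the job.

How it is judged (in metres and radians):
At the end, for the whole second after the job is handed in: The load wheel's heavy side points straight down to within 15 degrees and the wheel is at rest (handle slower than 4 mm/s), while the fingers grip the red crank handle with more than 10 N (height (world z) of load_wheel_c1 below 0.0817 m and contact force between the fingers and handle above 10 N and linear speed of handle below 0.004 m/s); the arm keeps its last pose, push and grip.
It fails at once if The orange plastic end-stop clip is pushed more than 20 mm (distance of end_clip from where it was at the start of the episode above 0.02 m).
It fails at once if The steel universal clamp bracket is pushed more than 20 mm (distance of clamp_bracket from where it was at the start of the episode above 0.02 m).
It fails at once if The white ceramic resistor block is pushed more than 20 mm (distance of resistor from where it was at the start of the episode above 0.02 m).
It fails at once if The rubber-tipped aluminium pointer arm is pushed more than 20 mm (distance of pointer_arm from where it was at the start of the episode above 0.02 m).
It also fails if it takes over 61 s, if anything falls off the work surface, if the arm or the gripper's body presses on something with over 40 N, if the wrist force passes 120 N, or if a joint passes its speed limit or range.

## Working session

There is one attempt and no reset: what is moved stays moved. The work goes in short steps, Python scripts to look and compute and a tool call to move; the robot and the scene stay as the last step left them, time stands still between calls to the robot, and variables do not carry over. Pictures are saved under pics/ and viewed, at most 10 in all, crops included, and the job is handed in when it is done.

Besides the shell and the picture viewer there is one more tool, called after "Call:" as a command line: name --argument value ..., lists and objects as JSON in quotes. play_rows: Moves the arm, as the interface text tells. Its arguments: {"type":"object","properties":{"steps":{"type":"array"}},"required":["steps"]}

```bash
mkdir -p pics; python3 - <<'E'
from station import *
import cv2,numpy as np
s=sense();print(s)
for n in("side","top"):
    c=capture(n);cv2.imwrite(f"pics/{n}0.png",c["frame"]);print(n,c["xyz"],c["rotation"],c["fx"],c["fy"],c["cx"],c["cy"])
    np.savez(f"{n}0.npz",**c)
E
```

```text
{'time_s': 0.0, 'joints': array([-5.83497117e+01,  2.20891629e+01,  3.81351656e-01, -2.92891898e-02,
       -6.84100153e+01, -1.48161243e+01]), 'joint_velocities': array([ 0.01894808, -0.00968398, -0.03509955,  0.03128998,  0.08031942,
       -0.08696631]), 'effort': array([ 4.47831471e-04, -3.90664744e+01,  1.87407285e+01,  4.21987295e+00,
        1.10830029e-02, -1.79501621e-04]), 'tcp_pos': array([ 0.18085969, -0.59767662,  0.23548636]), 'ee_rot': array([[-9.57201561e-01, -2.89421347e-01, -6.74439203e-04],
       [-2.89422125e-01,  9.57199474e-01,  1.99997908e-03],
       [ 6.67362101e-05,  2.10958073e-03, -9.99997773e-01]]), 'wrist_force': array([-0.70973842, -0.24184423,  0.91502436]), 'moment': array([-0.00077423, -0.01112734, -0.01745668]), 'gripper_force': 0.0, 'gripper_width': 1.0007921805945654}
side [-0.01280511  0.65691721  0.56511288] [[-0.70336705 -0.35763472  0.61430628]
 [-0.71062973  0.37413389 -0.59584328]
 [-0.01673855 -0.85564084 -0.51729931]] 378.25375873813306 378.25375873813306 255.29196204474655 195.76820283661343
top [0.34378441 0.1591393  1.07971347] [[ 0.02817776 -0.98838651  0.14932555]
 [-0.99956202 -0.02921192 -0.00473635]
 [ 0.00904343 -0.14912669 -0.98877674]] 396.95268364678384 396.95268364678384 255.4567652648607 196.33571199344763
```

View pics/side0.png

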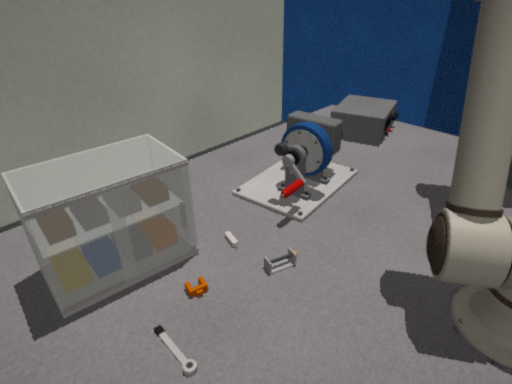

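View pics/top0.png

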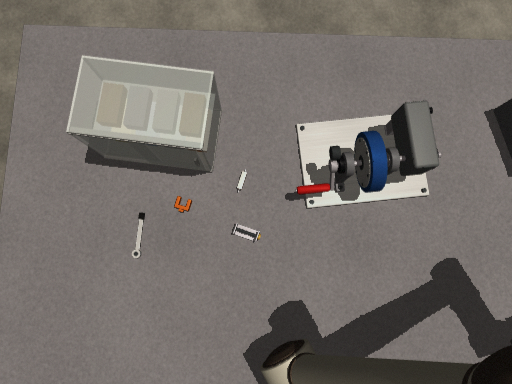

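The side view shows the red handle at about (292,187) and the blue wheel at about (307,150). In the top view the handle is at about (313,188), the wheel at about (371,161), and the white base plate spans roughly (297–428, 115–207). The loose parts lie to the left of the stand.

```bash
cat > h.py <<'E'
import numpy as np,cv2
def load(n): return dict(np.load(n))
def mask(c,col):
    h=cv2.cvtColor(c["frame"],cv2.COLOR_BGR2HSV);H,S,V=[h[...,i].astype(int) for i in range(3)]
    if col=="red": m=((H<5)|(H>174))&(S>170)&(V>70)
    if col=="blue": m=(H>100)&(H<120)&(S>150)&(V>50)&(c["range_z"]<1.4)
    if col=="white": m=(S<40)&(V>185)
    m=m.astype(np.uint8); n,l,s,_=cv2.connectedComponentsWithStats(m)
    return (l==1+np.argmax(s[1:,4])) 
def rays(c,u,v):
    d=np.stack([(u-c["cx"])/c["fx"],(v-c["cy"])/c["fy"],np.ones(len(u))],1)
    return d
def pts(c,m):
    v,u=np.nonzero(m&(c["range_z"]>0)); return rays(c,u,v)*c["range_z"][v,u][:,None]@c["rotation"].T+c["xyz"]
def plane(c,uv,z):
    d=rays(c,uv[:,0],uv[:,1])@c["rotation"].T; return c["xyz"]+d*((z-c["xyz"][2])/d[:,2])[:,None]
E
python3 - <<'E'
from h import *
for n in("side","top"):
    c=load(n+"0.npz")
    for col in("red","blue"):
        p=pts(c,mask(c,col)); m=np.median(p,0);q=p[np.linalg.norm(p-m,axis=1)<.12];m=q.mean(0)
        w,v=np.linalg.eigh(np.cov((q-m).T)); print(n,col,len(q),m.round(4),"min",q.min(0).round(4),"max",q.max(0).round(4),"axes",v.T.round(3).tolist(),np.sqrt(w).round(4))
c=load("top0.npz");m=mask(c,"white").astype(np.uint8)
ct=max(cv2.findContours(m,0,2)[0],key=cv2.contourArea)[:,0].astype(float)
h=cv2.convexHull(plane(c,ct,.012)[:,:2].astype(np.float32));r=cv2.minAreaRect(h);print(r,cv2.boxPoints(r))
E
```

```text
side red 179 [0.5139 0.0152 0.089 ] min [ 0.505  -0.0301  0.0772] max [0.5284 0.0507 0.0949] axes [[0.63, 0.062, -0.774], [0.766, 0.116, 0.633], [-0.129, 0.991, -0.026]] [0.0026 0.0058 0.0235]
side blue 602 [ 0.5464 -0.1172  0.1653] min [ 0.5065 -0.1451  0.0615] max [ 0.6472 -0.094   0.2047] axes [[0.25, -0.96, -0.122], [-0.683, -0.264, 0.681], [-0.686, -0.087, -0.722]] [0.0083 0.0256 0.0438]
top red 249 [0.5178 0.0094 0.0912] min [ 0.5052 -0.0321  0.0836] max [0.5312 0.0502 0.0993] axes [[-0.075, -0.007, 0.997], [0.987, 0.139, 0.075], [-0.139, 0.99, -0.003]] [0.0026 0.0056 0.0233]
top blue 838 [ 0.573  -0.1231  0.1911] min [ 0.5096 -0.1462  0.1466] max [ 0.6506 -0.0981  0.2066] axes [[0.135, -0.991, -0.002], [-0.127, -0.019, 0.992], [-0.983, -0.133, -0.128]] [0.0097 0.0126 0.0385]
((0.6450423002243042, -0.09845727682113647), (0.17403154075145721, 0.2650454044342041), 7.777101039886475) [[ 0.54089403  0.02107154]
 [ 0.5767598  -0.24153598]
 [ 0.74919057 -0.21798609]
 [ 0.7133248   0.04462142]]
```

```bash
python3 - <<'E'
from h import *
from scipy.optimize import least_squares as LS
a=np.radians(7.85);ex=np.array([np.cos(a),np.sin(a),0]);ey=np.array([-np.sin(a),np.cos(a),0]);T=np.array([ex,ey,[0,0,1]])
for n in("side","top"):
    c=load(n+"0.npz")
    q=pts(c,mask(c,"blue"))@T.T; m=np.median(q,0);q=q[np.linalg.norm(q-m,axis=1)<.12]
    print(n,"wheel y",np.percentile(q[:,1],[1,50,99]).round(4),"x",np.percentile(q[:,0],[.5,99.5]).round(4))
    if n=="top":
        r=q[q[:,1]>np.percentile(q[:,1],99)-.032]
    else: r=q
    f=LS(lambda p:np.hypot(r[:,0]-p[0],r[:,2]-p[1])-.075,[m[0],.13],loss="soft_l1",f_scale=.002);print(" axis x,z",f.x.round(4),np.median(abs(f.fun)).round(4))
    f=LS(lambda p:np.hypot(r[:,0]-p[0],r[:,2]-.13)-.075,[m[0]],loss="soft_l1",f_scale=.002);print(" axis x",f.x.round(4))
    q=pts(c,mask(c,"red"))@T.T; m=np.median(q,0)
    f=LS(lambda p:np.hypot(q[:,0]-p[0],q[:,2]-p[1])-.011,m[[0,2]]-[0,.01],loss="soft_l1",f_scale=.002);print(" handle x,z",f.x.round(4),"y",np.percentile(q[:,1],[.5,99.5]).round(4))
E
```

```text
side wheel y [-0.2132 -0.1861 -0.1807] x [0.486  0.6251]
 axis x,z [0.563 0.128] 0.0019
 axis x [0.5639]
 handle x,z [0.5169 0.0823] y [-0.0965 -0.0196]
top wheel y [-0.2172 -0.2001 -0.1838] x [0.4886 0.6264]
 axis x,z [0.5601 0.1287] 0.0008
 axis x [0.5604]
 handle x,z [0.5151 0.0821] y [-0.1031 -0.0214]
```

Call:
play_rows --steps '[{"az": -8.1}, {"az": -8.1}, {"az": -8.1}, {"az": -8.1}, {"az": -8.1}, {"az": -8.1}, {"az": -8.1}, {"az": -8.1}, {"az": -8.1}, {"az": -8.1}, {}]'

```text
invalid input at $.steps[0]: expected keys ax, ay, az, dx, dy, dz, claw
```

```bash
python3 - <<'E'
from h import *
from station import *
a=np.radians(7.85);T=np.array([[np.cos(a),np.sin(a),0],[-np.sin(a),np.cos(a),0],[0,0,1]])
for n in("side","top"):
    c=load(n+"0.npz");q=pts(c,c["range_z"]>0)@T.T
    k=(abs(q[:,0]-.561)<.05)&(q[:,2]>.095)&(q[:,2]<.17)&(q[:,1]>-.14)&(q[:,1]<0)
    print(n,k.sum(),np.percentile(q[k,1],[50,90,98,100]).round(4))
s=sense();p=s["tcp_pos"];R=s["ee_rot"];g=T.T@np.array([.5155,-.045,.237])
print(s["joints"].round(1),p,(R.T@(T.T)).round(3),"shift mm",(R.T@(g-p)*1000).round(1))
E
```

```text
side 577 [-0.1108 -0.102  -0.1006 -0.0993]
top 487 [-0.1153 -0.1024 -0.0815 -0.0327]
[-58.3  22.1   0.4  -0.  -68.4 -14.8] [ 0.18084593 -0.597716    0.23555505] [[-0.988 -0.156  0.   ]
 [-0.156  0.988  0.002]
 [-0.     0.002 -1.   ]] shift mm [-5.021e+02  4.996e+02 -5.000e-01]
```

Call:
play_rows --steps '[{"ax": 0, "ay": 0, "az": -8.1, "dx": 0, "dy": 0, "dz": 0, "claw": 87}, {"ax": 0, "ay": 0, "az": -8.1, "dx": 0, "dy": 0, "dz": 0, "claw": 87}, {"ax": 0, "ay": 0, "az": -8.1, "dx": 0, "dy": 0, "dz": 0, "claw": 87}, {"ax": 0, "ay": 0, "az": -8.1, "dx": 0, "dy": 0, "dz": 0, "claw": 87}, {"ax": 0, "ay": 0, "az": -8.1, "dx": 0, "dy": 0, "dz": 0, "claw": 87}, {"ax": 0, "ay": 0, "az": -8.1, "dx": 0, "dy": 0, "dz": 0, "claw": 87}, {"ax": 0, "ay": 0, "az": -8.1, "dx": 0, "dy": 0, "dz": 0, "claw": 87}, {"ax": 0, "ay": 0, "az": -8.1, "dx": 0, "dy": 0, "dz": 0, "claw": 87}, {"ax": 0, "ay": 0, "az": -8.1, "dx": 0, "dy": 0, "dz": 0, "claw": 87}, {"ax": 0, "ay": 0, "az": -8.1, "dx": 0, "dy": 0, "dz": 0, "claw": 87}, {"ax": 0, "ay": 0, "az": 0, "dx": 0, "dy": 0, "dz": 0, "claw": 87}]'

```text
time_s: 1.2
tcp_pos: [0.1809, -0.5979, 0.2359]
ee_rot: [[0.136, -0.991, -0.0], [-0.991, -0.136, 0.001], [-0.001, 0.0, -1.0]]
wrist_force: [-0.4, -0.5, -0.4]
gripper_width: 0.999
gripper_force: 0.0
```

```bash
cat > go.py <<'E'
from h import *
from station import *
a=np.radians(7.85);T=np.array([[np.cos(a),np.sin(a),0],[-np.sin(a),np.cos(a),0],[0,0,1]])
def to(x,y,z):
    s=sense();p=s["tcp_pos"];R=s["ee_rot"];g=T.T@np.array([x,y,z])
    print(s["time_s"],s["joints"].round(1),p,"stand",(T@p).round(4),(R.T@(T.T)).round(3).tolist(),"shift mm",(R.T@(g-p)*1000).round(1),s["wrist_force"].round(2))
E
python3 -c "
from go import *
to(.5155,-.045,.237)"
```

```text
1.2 [-58.3  22.1   0.4  -0.  -68.4  66.2] [ 0.18094752 -0.59789431  0.23594686] stand [ 0.0976 -0.617   0.2359] [[-0.001, -1.0, -0.001], [-1.0, 0.001, 0.0], [-0.0, 0.001, -1.0]] shift mm [-5.722e+02 -4.176e+02 -5.000e-01] [-0.43 -0.51 -0.44]
```

Call:
play_rows --steps '[{"ax": 0, "ay": 0, "az": 0, "dx": -31.8, "dy": -23.2, "dz": 0, "claw": 87}, {"ax": 0, "ay": 0, "az": 0, "dx": -31.8, "dy": -23.2, "dz": 0, "claw": 87}, {"ax": 0, "ay": 0, "az": 0, "dx": -31.8, "dy": -23.2, "dz": 0, "claw": 87}, {"ax": 0, "ay": 0, "az": 0, "dx": -31.8, "dy": -23.2, "dz": 0, "claw": 87}, {"ax": 0, "ay": 0, "az": 0, "dx": -31.8, "dy": -23.2, "dz": 0, "claw": 87}, {"ax": 0, "ay": 0, "az": 0, "dx": -31.8, "dy": -23.2, "dz": 0, "claw": 87}, {"ax": 0, "ay": 0, "az": 0, "dx": -31.8, "dy": -23.2, "dz": 0, "claw": 87}, {"ax": 0, "ay": 0, "az": 0, "dx": -31.8, "dy": -23.2, "dz": 0, "claw": 87}, {"ax": 0, "ay": 0, "az": 0, "dx": -31.8, "dy": -23.2, "dz": 0, "claw": 87}, {"ax": 0, "ay": 0, "az": 0, "dx": -31.8, "dy": -23.2, "dz": 0, "claw": 87}, {"ax": 0, "ay": 0, "az": 0, "dx": -31.8, "dy": -23.2, "dz": 0, "claw": 87}, {"ax": 0, "ay": 0, "az": 0, "dx": -31.8, "dy": -23.2, "dz": 0, "claw": 87}, {"ax": 0, "ay": 0, "az": 0, "dx": -31.8, "dy": -23.2, "dz": 0, "claw": 87}, {"ax": 0, "ay": 0, "az": 0, "dx": -31.8, "dy": -23.2, "dz": 0, "claw": 87}, {"ax": 0, "ay": 0, "az": 0, "dx": -31.8, "dy": -23.2, "dz": 0, "claw": 87}, {"ax": 0, "ay": 0, "az": 0, "dx": -31.8, "dy": -23.2, "dz": 0, "claw": 87}, {"ax": 0, "ay": 0, "az": 0, "dx": -31.8, "dy": -23.2, "dz": 0, "claw": 87}, {"ax": 0, "ay": 0, "az": 0, "dx": -31.8, "dy": -23.2, "dz": 0, "claw": 87}, {"ax": 0, "ay": 0, "az": 0, "dx": 0, "dy": 0, "dz": 0, "claw": 87}, {"ax": 0, "ay": 0, "az": 0, "dx": 0, "dy": 0, "dz": 0, "claw": 87}]'

```text
time_s: 3.2
tcp_pos: [0.5166, 0.0264, 0.2359]
ee_rot: [[0.135, -0.991, -0.001], [-0.991, -0.135, -0.0], [0.0, 0.001, -1.0]]
wrist_force: [0.3, -0.7, -0.3]
gripper_width: 1.0
gripper_force: 0.0
```

```bash
python3 -c "
from go import *
to(.5155,-.045,.077)"
```

```text
3.2 [ 20.9  11.6 -14.5  -0.  -64.  -13.1] [0.51655353 0.0264486  0.23594982] stand [ 0.5153 -0.0444  0.2359] [[-0.001, -1.0, 0.0], [-1.0, 0.001, 0.001], [-0.001, -0.0, -1.0]] shift mm [  0.6  -0.4 158.9] [ 0.29 -0.72 -0.3 ]
```

Call:
play_rows --steps '[{"ax": 0, "ay": 0, "az": 0, "dx": 0, "dy": 0, "dz": 26, "claw": 87}, {"ax": 0, "ay": 0, "az": 0, "dx": 0, "dy": 0, "dz": 26, "claw": 87}, {"ax": 0, "ay": 0, "az": 0, "dx": 0, "dy": 0, "dz": 26, "claw": 87}, {"ax": 0, "ay": 0, "az": 0, "dx": 0, "dy": 0, "dz": 26, "claw": 70}, {"ax": 0, "ay": 0, "az": 0, "dx": 0, "dy": 0, "dz": 26, "claw": 60}, {"ax": 0, "ay": 0, "az": 0, "dx": 0, "dy": 0, "dz": 20, "claw": 50}, {"ax": 0, "ay": 0, "az": 0, "dx": 0, "dy": 0, "dz": 9, "claw": 40}, {"ax": 0, "ay": 0, "az": 0, "dx": 0, "dy": 0, "dz": 0, "claw": 30}, {"ax": 0, "ay": 0, "az": 0, "dx": 0, "dy": 0, "dz": 0, "claw": 10}, {"ax": 0, "ay": 0, "az": 0, "dx": 0, "dy": 0, "dz": 0, "claw": 10}, {"ax": 0, "ay": 0, "az": 0, "dx": 0, "dy": 0, "dz": 0, "claw": 10}, {"ax": 0, "ay": 0, "az": 0, "dx": 0, "dy": 0, "dz": 0, "claw": 10}]'

```text
time_s: 4.4
tcp_pos: [0.5171, 0.0259, 0.0783]
ee_rot: [[0.136, -0.991, 0.002], [-0.991, -0.136, 0.001], [-0.0, -0.002, -1.0]]
wrist_force: [0.0, -0.2, -0.6]
gripper_width: 0.261
gripper_force: 1.2
```

```bash
python3 - <<'E'
from go import *
to(.5155,-.045,.077);s=sense();print(s["gripper_width"]*87,s["gripper_force"],s["moment"])
c=capture("side");f=c["frame"];cv2.imwrite("pics/g1.png",cv2.resize(f[60:260,200:420],None,fx=2.5,fy=2.5))
E
```

```text
4.4 [ 20.8  21.9 -26.3   0.  -41.8 -13. ] [0.51708054 0.02592025 0.07828979] stand [ 0.5158 -0.0449  0.0783] [[-0.0, -1.0, -0.0], [-1.0, 0.0, -0.002], [0.002, 0.0, -1.0]] shift mm [0.1 0.3 1.3] [ 0.04 -0.21 -0.63]
22.691437538147063 1.161602921783924 [-0.02196146 -0.23655891 -0.03538978]
```

View pics/g1.png

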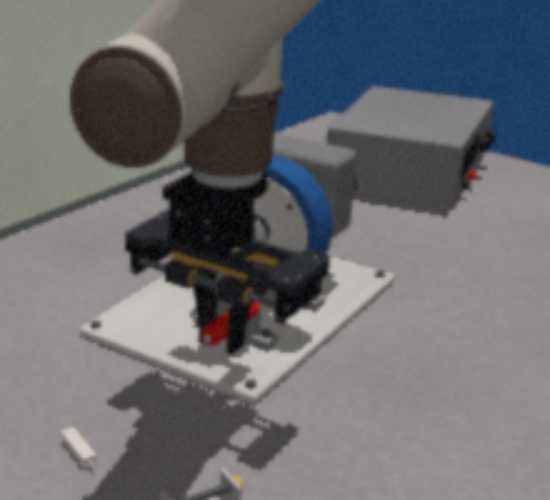

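```bash
python3 - <<'E'
import numpy as np
ph=np.radians(226+5*np.arange(0,76));Y=np.round(-65*np.cos(ph),1);Z=np.round(-65*np.sin(ph),1)
for k in range(0,75,3): print(226+5*k+15,[(round(Y[i+1]-Y[i],1),round(Z[i+1]-Z[i],1)) for i in range(k,k+3)])
E
```

```text
241 [(np.float64(-4.3), np.float64(3.7)), (np.float64(-4.6), np.float64(3.4)), (np.float64(-4.8), np.float64(3.0))]
256 [(np.float64(-5.1), np.float64(2.5)), (np.float64(-5.2), np.float64(2.1)), (np.float64(-5.5), np.float64(1.6))]
271 [(np.float64(-5.5), np.float64(1.1)), (np.float64(-5.7), np.float64(0.6)), (np.float64(-5.6), np.float64(0.2))]
286 [(np.float64(-5.7), np.float64(-0.4)), (np.float64(-5.6), np.float64(-0.8)), (np.float64(-5.5), np.float64(-1.3))]
301 [(np.float64(-5.4), np.float64(-1.8)), (np.float64(-5.2), np.float64(-2.3)), (np.float64(-5.0), np.float64(-2.7))]
316 [(np.float64(-4.7), np.float64(-3.1)), (np.float64(-4.4), np.float64(-3.5)), (np.float64(-4.2), np.float64(-3.9))]
331 [(np.float64(-3.7), np.float64(-4.3)), (np.float64(-3.4), np.float64(-4.6)), (np.float64(-3.0), np.float64(-4.8))]
346 [(np.float64(-2.5), np.float64(-5.1)), (np.float64(-2.1), np.float64(-5.2)), (np.float64(-1.6), np.float64(-5.5))]
361 [(np.float64(-1.1), np.float64(-5.5)), (np.float64(-0.6), np.float64(-5.7)), (np.float64(-0.2), np.float64(-5.6))]
376 [(np.float64(0.4), np.float64(-5.7
[... 1099 characters left out ...]
t64(4.8))]
526 [(np.float64(2.5), np.float64(5.1)), (np.float64(2.1), np.float64(5.2)), (np.float64(1.6), np.float64(5.5))]
541 [(np.float64(1.1), np.float64(5.5)), (np.float64(0.6), np.float64(5.7)), (np.float64(0.2), np.float64(5.6))]
556 [(np.float64(-0.4), np.float64(5.7)), (np.float64(-0.8), np.float64(5.6)), (np.float64(-1.3), np.float64(5.5))]
571 [(np.float64(-1.8), np.float64(5.4)), (np.float64(-2.3), np.float64(5.2)), (np.float64(-2.7), np.float64(5.0))]
586 [(np.float64(-3.1), np.float64(4.7)), (np.float64(-3.5), np.float64(4.4)), (np.float64(-3.9), np.float64(4.2))]
601 [(np.float64(-4.3), np.float64(3.7)), (np.float64(-4.6), np.float64(3.4)), (np.float64(-4.8), np.float64(3.0))]
```

Call:
play_rows --steps '[{"ax": 0, "ay": 0, "az": 0, "dx": 0, "dy": 0, "dz": 0, "claw": 0}, {"ax": 0, "ay": 0, "az": 0, "dx": 0, "dy": 0, "dz": 0, "claw": 0}, {"ax": 0, "ay": 0, "az": 0, "dx": 0, "dy": 0, "dz": 0, "claw": 0}]'

```text
time_s: 4.75
tcp_pos: [0.5174, 0.026, 0.0782]
ee_rot: [[0.137, -0.991, 0.002], [-0.991, -0.137, 0.0], [-0.0, -0.002, -1.0]]
wrist_force: [-0.2, -0.2, 4.3]
gripper_width: 0.24
gripper_force: 30.0
```

Call:
play_rows --steps '[{"ax": 0, "ay": 0, "az": 0, "dx": 0, "dy": -4.3, "dz": 3.7, "claw": 0}, {"ax": 0, "ay": 0, "az": 0, "dx": 0, "dy": -4.6, "dz": 3.4, "claw": 0}, {"ax": 0, "ay": 0, "az": 0, "dx": 0, "dy": -4.8, "dz": 3.0, "claw": 0}]'

```text
time_s: 5.05
tcp_pos: [0.5297, 0.0276, 0.0684]
ee_rot: [[0.136, -0.991, -0.001], [-0.991, -0.136, -0.001], [0.0, 0.001, -1.0]]
wrist_force: [-4.1, 1.3, 11.8]
gripper_width: 0.248
gripper_force: 30.1
```

Call:
play_rows --steps '[{"ax": 0, "ay": 0, "az": 0, "dx": 0, "dy": -5.1, "dz": 2.5, "claw": 0}, {"ax": 0, "ay": 0, "az": 0, "dx": 0, "dy": -5.2, "dz": 2.1, "claw": 0}, {"ax": 0, "ay": 0, "az": 0, "dx": 0, "dy": -5.5, "dz": 1.6, "claw": 0}]'

```text
time_s: 5.35
tcp_pos: [0.5443, 0.0295, 0.062]
ee_rot: [[0.136, -0.991, -0.004], [-0.991, -0.136, -0.001], [0.0, 0.004, -1.0]]
wrist_force: [-5.7, 1.4, 11.7]
gripper_width: 0.246
gripper_force: 30.1
```

Call:
play_rows --steps '[{"ax": 0, "ay": 0, "az": 0, "dx": 0, "dy": -5.5, "dz": 1.1, "claw": 0}, {"ax": 0, "ay": 0, "az": 0, "dx": 0, "dy": -5.7, "dz": 0.6, "claw": 0}, {"ax": 0, "ay": 0, "az": 0, "dx": 0, "dy": -5.6, "dz": 0.2, "claw": 0}]'

```text
time_s: 5.65
tcp_pos: [0.5591, 0.0315, 0.0594]
ee_rot: [[0.135, -0.991, -0.008], [-0.991, -0.135, -0.002], [0.0, 0.008, -1.0]]
wrist_force: [-9.2, 0.9, 11.4]
gripper_width: 0.24
gripper_force: 30.1
```

Call:
play_rows --steps '[{"ax": 0, "ay": 0, "az": 0, "dx": 0, "dy": -5.7, "dz": -0.4, "claw": 0}, {"ax": 0, "ay": 0, "az": 0, "dx": 0, "dy": -5.6, "dz": -0.8, "claw": 0}, {"ax": 0, "ay": 0, "az": 0, "dx": 0, "dy": -5.5, "dz": -1.3, "claw": 0}]'

```text
time_s: 5.95
tcp_pos: [0.5735, 0.0335, 0.0604]
ee_rot: [[0.134, -0.991, -0.013], [-0.991, -0.134, -0.002], [0.0, 0.013, -1.0]]
wrist_force: [-10.5, 2.4, 4.9]
gripper_width: 0.243
gripper_force: 30.0
```

Call:
play_rows --steps '[{"ax": 0, "ay": 0, "az": 0, "dx": 0, "dy": -5.4, "dz": -1.8, "claw": 0}, {"ax": 0, "ay": 0, "az": 0, "dx": 0, "dy": -5.2, "dz": -2.3, "claw": 0}, {"ax": 0, "ay": 0, "az": 0, "dx": 0, "dy": -5.0, "dz": -2.7, "claw": 0}]'

```text
time_s: 6.25
tcp_pos: [0.5878, 0.0356, 0.0652]
ee_rot: [[0.134, -0.991, -0.016], [-0.991, -0.134, -0.002], [-0.0, 0.016, -1.0]]
wrist_force: [-7.8, 1.1, -3.6]
gripper_width: 0.245
gripper_force: 30.0
```

Call:
play_rows --steps '[{"ax": 0, "ay": 0, "az": 0, "dx": 0, "dy": -4.7, "dz": -3.1, "claw": 0}, {"ax": 0, "ay": 0, "az": 0, "dx": 0, "dy": -4.4, "dz": -3.5, "claw": 0}, {"ax": 0, "ay": 0, "az": 0, "dx": 0, "dy": -4.2, "dz": -3.9, "claw": 0}]'

```text
time_s: 6.55
tcp_pos: [0.6042, 0.0379, 0.0757]
ee_rot: [[0.135, -0.991, -0.01], [-0.991, -0.135, -0.001], [-0.0, 0.01, -1.0]]
wrist_force: [-1.4, 1.1, -8.5]
gripper_width: 0.242
gripper_force: 29.9
```

Call:
play_rows --steps '[{"ax": 0, "ay": 0, "az": 0, "dx": 0, "dy": -3.7, "dz": -4.3, "claw": 0}, {"ax": 0, "ay": 0, "az": 0, "dx": 0, "dy": -3.4, "dz": -4.6, "claw": 0}, {"ax": 0, "ay": 0, "az": 0, "dx": 0, "dy": -3.0, "dz": -4.8, "claw": 0}]'

```text
time_s: 6.85
tcp_pos: [0.6189, 0.0399, 0.0936]
ee_rot: [[0.136, -0.991, 0.002], [-0.991, -0.136, 0.0], [-0.0, -0.002, -1.0]]
wrist_force: [-1.1, 1.2, -6.6]
gripper_width: 0.244
gripper_force: 29.9
```

Call:
play_rows --steps '[{"ax": 0, "ay": 0, "az": 0, "dx": 0, "dy": -2.5, "dz": -5.1, "claw": 0}, {"ax": 0, "ay": 0, "az": 0, "dx": 0, "dy": -2.1, "dz": -5.2, "claw": 0}, {"ax": 0, "ay": 0, "az": 0, "dx": 0, "dy": -1.6, "dz": -5.5, "claw": 0}]'

```text
time_s: 7.15
tcp_pos: [0.6251, 0.0408, 0.1099]
ee_rot: [[0.137, -0.991, 0.003], [-0.991, -0.137, 0.0], [-0.0, -0.003, -1.0]]
wrist_force: [0.1, 1.4, -5.1]
gripper_width: 0.245
gripper_force: 30.0
```

Call:
play_rows --steps '[{"ax": 0, "ay": 0, "az": 0, "dx": 0, "dy": -1.1, "dz": -5.5, "claw": 0}, {"ax": 0, "ay": 0, "az": 0, "dx": 0, "dy": -0.6, "dz": -5.7, "claw": 0}, {"ax": 0, "ay": 0, "az": 0, "dx": 0, "dy": -0.2, "dz": -5.6, "claw": 0}]'

```text
time_s: 7.45
tcp_pos: [0.6269, 0.041, 0.1267]
ee_rot: [[0.137, -0.991, 0.003], [-0.991, -0.137, 0.0], [-0.0, -0.003, -1.0]]
wrist_force: [2.3, 0.8, -2.9]
gripper_width: 0.245
gripper_force: 30.0
```

Call:
play_rows --steps '[{"ax": 0, "ay": 0, "az": 0, "dx": 0, "dy": 0.4, "dz": -5.7, "claw": 0}, {"ax": 0, "ay": 0, "az": 0, "dx": 0, "dy": 0.8, "dz": -5.6, "claw": 0}, {"ax": 0, "ay": 0, "az": 0, "dx": 0, "dy": 1.3, "dz": -5.5, "claw": 0}]'

```text
time_s: 7.75
tcp_pos: [0.6242, 0.0406, 0.1434]
ee_rot: [[0.137, -0.991, 0.002], [-0.991, -0.137, 0.0], [-0.0, -0.002, -1.0]]
wrist_force: [2.7, 0.5, -2.7]
gripper_width: 0.244
gripper_force: 30.0
```

Call:
play_rows --steps '[{"ax": 0, "ay": 0, "az": 0, "dx": 0, "dy": 1.8, "dz": -5.4, "claw": 0}, {"ax": 0, "ay": 0, "az": 0, "dx": 0, "dy": 2.3, "dz": -5.2, "claw": 0}, {"ax": 0, "ay": 0, "az": 0, "dx": 0, "dy": 2.7, "dz": -5.0, "claw": 0}]'

```text
time_s: 8.05
tcp_pos: [0.6172, 0.0397, 0.159]
ee_rot: [[0.137, -0.991, 0.002], [-0.991, -0.137, 0.0], [0.0, -0.002, -1.0]]
wrist_force: [3.7, 0.9, -0.4]
gripper_width: 0.24
gripper_force: 30.0
```

Call:
play_rows --steps '[{"ax": 0, "ay": 0, "az": 0, "dx": 0, "dy": 3.1, "dz": -4.7, "claw": 0}, {"ax": 0, "ay": 0, "az": 0, "dx": 0, "dy": 3.5, "dz": -4.4, "claw": 0}, {"ax": 0, "ay": 0, "az": 0, "dx": 0, "dy": 3.9, "dz": -4.2, "claw": 0}]'

```text
time_s: 8.35
tcp_pos: [0.6065, 0.0382, 0.1721]
ee_rot: [[0.137, -0.991, 0.002], [-0.991, -0.137, 0.0], [-0.0, -0.002, -1.0]]
wrist_force: [4.3, 1.8, 1.0]
gripper_width: 0.244
gripper_force: 30.0
```

Call:
play_rows --steps '[{"ax": 0, "ay": 0, "az": 0, "dx": 0, "dy": 4.3, "dz": -3.7, "claw": 0}, {"ax": 0, "ay": 0, "az": 0, "dx": 0, "dy": 4.6, "dz": -3.4, "claw": 0}, {"ax": 0, "ay": 0, "az": 0, "dx": 0, "dy": 4.8, "dz": -3.0, "claw": 0}]'

```text
time_s: 8.65
tcp_pos: [0.5926, 0.0363, 0.1821]
ee_rot: [[0.136, -0.991, 0.001], [-0.991, -0.136, 0.0], [-0.0, -0.001, -1.0]]
wrist_force: [3.9, 1.7, 3.7]
gripper_width: 0.24
gripper_force: 30.0
```

Call:
play_rows --steps '[{"ax": 0, "ay": 0, "az": 0, "dx": 0, "dy": 5.1, "dz": -2.5, "claw": 0}, {"ax": 0, "ay": 0, "az": 0, "dx": 0, "dy": 5.2, "dz": -2.1, "claw": 0}, {"ax": 0, "ay": 0, "az": 0, "dx": 0, "dy": 5.5, "dz": -1.6, "claw": 0}]'

```text
time_s: 8.95
tcp_pos: [0.5767, 0.0341, 0.188]
ee_rot: [[0.136, -0.991, 0.001], [-0.991, -0.136, 0.0], [-0.0, -0.001, -1.0]]
wrist_force: [3.4, 2.1, 5.0]
gripper_width: 0.241
gripper_force: 30.0
```

Call:
play_rows --steps '[{"ax": 0, "ay": 0, "az": 0, "dx": 0, "dy": 5.5, "dz": -1.1, "claw": 0}, {"ax": 0, "ay": 0, "az": 0, "dx": 0, "dy": 5.7, "dz": -0.6, "claw": 0}, {"ax": 0, "ay": 0, "az": 0, "dx": 0, "dy": 5.6, "dz": -0.2, "claw": 0}]'

```text
time_s: 9.25
tcp_pos: [0.5595, 0.0317, 0.1896]
ee_rot: [[0.136, -0.991, -0.001], [-0.991, -0.136, -0.0], [-0.0, 0.001, -1.0]]
wrist_force: [2.1, 0.8, 4.1]
gripper_width: 0.242
gripper_force: 30.0
```

Call:
play_rows --steps '[{"ax": 0, "ay": 0, "az": 0, "dx": 0, "dy": 5.7, "dz": 0.4, "claw": 0}, {"ax": 0, "ay": 0, "az": 0, "dx": 0, "dy": 5.6, "dz": 0.8, "claw": 0}, {"ax": 0, "ay": 0, "az": 0, "dx": 0, "dy": 5.5, "dz": 1.3, "claw": 0}]'

```text
time_s: 9.55
tcp_pos: [0.5427, 0.0294, 0.1866]
ee_rot: [[0.136, -0.991, -0.001], [-0.991, -0.136, 0.0], [-0.0, 0.001, -1.0]]
wrist_force: [2.6, 2.6, 3.1]
gripper_width: 0.242
gripper_force: 30.0
```

Call:
play_rows --steps '[{"ax": 0, "ay": 0, "az": 0, "dx": 0, "dy": 5.4, "dz": 1.8, "claw": 0}, {"ax": 0, "ay": 0, "az": 0, "dx": 0, "dy": 5.2, "dz": 2.3, "claw": 0}, {"ax": 0, "ay": 0, "az": 0, "dx": 0, "dy": 5.0, "dz": 2.7, "claw": 0}]'

```text
time_s: 9.85
tcp_pos: [0.5278, 0.0274, 0.1796]
ee_rot: [[0.136, -0.991, -0.0], [-0.991, -0.136, 0.0], [-0.0, 0.0, -1.0]]
wrist_force: [3.1, 2.5, 1.7]
gripper_width: 0.243
gripper_force: 30.0
```

Call:
play_rows --steps '[{"ax": 0, "ay": 0, "az": 0, "dx": 0, "dy": 4.7, "dz": 3.1, "claw": 0}, {"ax": 0, "ay": 0, "az": 0, "dx": 0, "dy": 4.4, "dz": 3.5, "claw": 0}, {"ax": 0, "ay": 0, "az": 0, "dx": 0, "dy": 4.2, "dz": 3.9, "claw": 0}]'

```text
time_s: 10.15
tcp_pos: [0.5154, 0.0257, 0.1694]
ee_rot: [[0.137, -0.991, 0.001], [-0.991, -0.137, 0.0], [-0.0, -0.001, -1.0]]
wrist_force: [5.1, 3.4, 1.8]
gripper_width: 0.241
gripper_force: 30.0
```

Call:
play_rows --steps '[{"ax": 0, "ay": 0, "az": 0, "dx": 0, "dy": 3.7, "dz": 4.3, "claw": 0}, {"ax": 0, "ay": 0, "az": 0, "dx": 0, "dy": 3.4, "dz": 4.6, "claw": 0}, {"ax": 0, "ay": 0, "az": 0, "dx": 0, "dy": 3.0, "dz": 4.8, "claw": 0}]'

```text
time_s: 10.45
tcp_pos: [0.5059, 0.0244, 0.1561]
ee_rot: [[0.137, -0.991, 0.003], [-0.991, -0.137, 0.0], [0.0, -0.003, -1.0]]
wrist_force: [3.8, 3.4, 3.4]
gripper_width: 0.239
gripper_force: 30.0
```

Call:
play_rows --steps '[{"ax": 0, "ay": 0, "az": 0, "dx": 0, "dy": 2.5, "dz": 5.1, "claw": 0}, {"ax": 0, "ay": 0, "az": 0, "dx": 0, "dy": 2.1, "dz": 5.2, "claw": 0}, {"ax": 0, "ay": 0, "az": 0, "dx": 0, "dy": 1.6, "dz": 5.5, "claw": 0}]'

```text
time_s: 10.75
tcp_pos: [0.4999, 0.0235, 0.1405]
ee_rot: [[0.137, -0.991, 0.003], [-0.991, -0.137, 0.0], [0.0, -0.003, -1.0]]
wrist_force: [4.2, 3.3, 6.4]
gripper_width: 0.247
gripper_force: 30.0
```

Call:
play_rows --steps '[{"ax": 0, "ay": 0, "az": 0, "dx": 0, "dy": 1.1, "dz": 5.5, "claw": 0}, {"ax": 0, "ay": 0, "az": 0, "dx": 0, "dy": 0.6, "dz": 5.7, "claw": 0}, {"ax": 0, "ay": 0, "az": 0, "dx": 0, "dy": 0.2, "dz": 5.6, "claw": 0}]'

```text
time_s: 11.05
tcp_pos: [0.4979, 0.0232, 0.1239]
ee_rot: [[0.137, -0.991, 0.002], [-0.991, -0.137, 0.0], [0.0, -0.002, -1.0]]
wrist_force: [2.1, 2.3, 7.3]
gripper_width: 0.242
gripper_force: 30.0
```

Call:
play_rows --steps '[{"ax": 0, "ay": 0, "az": 0, "dx": 0, "dy": -0.4, "dz": 5.7, "claw": 0}, {"ax": 0, "ay": 0, "az": 0, "dx": 0, "dy": -0.8, "dz": 5.6, "claw": 0}, {"ax": 0, "ay": 0, "az": 0, "dx": 0, "dy": -1.3, "dz": 5.5, "claw": 0}]'

```text
time_s: 11.35
tcp_pos: [0.5003, 0.0235, 0.1073]
ee_rot: [[0.137, -0.991, 0.002], [-0.991, -0.137, 0.0], [0.0, -0.002, -1.0]]
wrist_force: [1.9, 3.9, 9.0]
gripper_width: 0.241
gripper_force: 30.0
```

Call:
play_rows --steps '[{"ax": 0, "ay": 0, "az": 0, "dx": 0, "dy": -1.8, "dz": 5.4, "claw": 0}, {"ax": 0, "ay": 0, "az": 0, "dx": 0, "dy": -2.3, "dz": 5.2, "claw": 0}, {"ax": 0, "ay": 0, "az": 0, "dx": 0, "dy": -2.7, "dz": 5.0, "claw": 0}]'

```text
time_s: 11.65
tcp_pos: [0.5067, 0.0243, 0.0917]
ee_rot: [[0.137, -0.991, 0.001], [-0.991, -0.137, -0.0], [0.0, -0.001, -1.0]]
wrist_force: [-0.1, 4.1, 11.6]
gripper_width: 0.242
gripper_force: 30.0
```

Call:
play_rows --steps '[{"ax": 0, "ay": 0, "az": 0, "dx": 0, "dy": -3.1, "dz": 4.7, "claw": 0}, {"ax": 0, "ay": 0, "az": 0, "dx": 0, "dy": -3.5, "dz": 4.4, "claw": 0}, {"ax": 0, "ay": 0, "az": 0, "dx": 0, "dy": -3.9, "dz": 4.2, "claw": 0}]'

```text
time_s: 11.95
tcp_pos: [0.5166, 0.0257, 0.0786]
ee_rot: [[0.137, -0.991, -0.0], [-0.991, -0.137, -0.001], [0.0, 0.0, -1.0]]
wrist_force: [-1.2, 3.8, 13.1]
gripper_width: 0.244
gripper_force: 30.0
```

Call:
play_rows --steps '[{"ax": 0, "ay": 0, "az": 0, "dx": 0, "dy": -4.3, "dz": 3.7, "claw": 0}, {"ax": 0, "ay": 0, "az": 0, "dx": 0, "dy": -4.6, "dz": 3.4, "claw": 0}, {"ax": 0, "ay": 0, "az": 0, "dx": 0, "dy": -4.8, "dz": 3.0, "claw": 0}]'

```text
time_s: 12.25
tcp_pos: [0.5293, 0.0273, 0.0684]
ee_rot: [[0.136, -0.991, -0.002], [-0.991, -0.136, -0.001], [0.001, 0.002, -1.0]]
wrist_force: [-2.0, 4.1, 14.6]
gripper_width: 0.245
gripper_force: 30.1
```

```bash
cat > d.txt <<'E'
.5297 .0276 .0684 -4.1 1.3 11.8
.5443 .0295 .0620 -5.7 1.4 11.7
.5591 .0315 .0594 -9.2 .9 11.4
.5735 .0335 .0604 -10.5 2.4 4.9
.5878 .0356 .0652 -7.8 1.1 -3.6
.6042 .0379 .0757 -1.4 1.1 -8.5
.6189 .0399 .0936 -1.1 1.2 -6.6
.6251 .0408 .1099 .1 1.4 -5.1
.6269 .0410 .1267 2.3 .8 -2.9
.6242 .0406 .1434 2.7 .5 -2.7
.6172 .0397 .1590 3.7 .9 -.4
.6065 .0382 .1721 4.3 1.8 1
.5926 .0363 .1821 3.9 1.7 3.7
.5767 .0341 .1880 3.4 2.1 5
.5595 .0317 .1896 2.1 .8 4.1
.5427 .0294 .1866 2.6 2.6 3.1
.5278 .0274 .1796 3.1 2.5 1.7
.5154 .0257 .1694 5.1 3.4 1.8
.5059 .0244 .1561 3.8 3.4 3.4
.4999 .0235 .1405 4.2 3.3 6.4
.4979 .0232 .1239 2.1 2.3 7.3
.5003 .0235 .1073 1.9 3.9 9
.5067 .0243 .0917 -.1 4.1 11.6
.5166 .0257 .0786 -1.2 3.8 13.1
.5293 .0273 .0684 -2 4.1 14.6
E
cat > fit.py <<'E'
from go import *
from scipy.optimize import least_squares as LS
D=np.loadtxt("d.txt");P=D[:,:3]@T.T;F=D[:,3:]@T.T
f=LS(lambda p:np.hypot(P[:,0]-p[0],P[:,2]-p[1])-p[2],[.561,.125,.065]);print("circle",f.x.round(4),"res mm",(f.fun*1000).round(1))
ph=np.arctan2(P[:,2]-f.x[1],P[:,0]-f.x[0])
t=-(F[:,0]*-np.sin(ph)+F[:,2]*np.cos(ph))*.065   # torque applied by the hand, +phi
r=F[:,0]*np.cos(ph)+F[:,2]*np.sin(ph)
# t = fric + m cos(ph+d): heavy side lies at angle ph+d
def model(k):
    A=np.c_[np.ones(len(ph)),np.cos(ph),-np.sin(ph)][k];c,_,_,_=np.linalg.lstsq(A,t[k],rcond=None)
    d=np.degrees(np.arctan2(c[2],c[1]));print("fric",c[0].round(3),"m",np.hypot(*c[1:]).round(3),"d",d.round(1),"handle angle for bottom",(270-d)%360,"rms",(A@c-t[k]).std().round(3));return c
k=np.ones(len(ph),bool);model(k)
k[:2]=False;model(k);model(k&(np.arange(len(ph))%2==0));model(k&(np.arange(len(ph))%2==1))
print(np.c_[np.degrees(ph)%360,t*1000,r].round(1))
E
python3 fit.py
```

```text
circle [0.5614 0.1246 0.0651] res mm [ 0.1  0.1  0.2  0.1 -0.3 -0.4 -0.1 -0.   0.1  0.1  0.1  0.1  0.  -0.1
 -0.  -0.  -0.   0.1 -0.  -0.1 -0.1 -0.1 -0.   0.1  0.3]
fric 0.375 m 0.239 d 119.1 handle angle for bottom 150.8751985793242 rms 0.032
fric 0.378 m 0.245 d 118.8 handle angle for bottom 151.18500012221608 rms 0.031
fric 0.367 m 0.257 d 116.4 handle angle for bottom 153.58235165522848 rms 0.031
fric 0.388 m 0.233 d 121.5 handle angle for bottom 148.50971284714393 rms 0.02
[[ 2.397e+02  6.054e+02 -8.200e+00]
 [ 2.538e+02  5.527e+02 -9.700e+00]
 [ 2.671e+02  6.207e+02 -1.090e+01]
 [ 2.800e+02  5.898e+02 -6.600e+00]
 [ 2.934e+02  5.449e+02  3.000e-01]
 [ 3.108e+02  4.222e+02  5.600e+00]
 [ 3.315e+02  4.057e+02  2.300e+00]
 [ 3.469e+02  3.186e+02  1.400e+00]
 [ 1.800e+00  1.934e+02  2.300e+00]
 [ 1.670e+01  2.194e+02  1.800e+00]
 [ 3.180e+01  1.519e+02  3.000e+00]
 [ 4.680e+01  1.689e+02  3.800e+00]
 [ 6.200e+01  1.221e+02  5.200e+00]
 [ 7.710e+01  1.589e+02  5.700e+00]
 [ 9.250e+01  1.538e+02  4.000e+00]
 [ 1.077e+02  2.428e+02  2.100e+00]
 [ 1.223e+02  2.465e+02 -4.000e-01]
 [ 1.366e+02  3.314e+02 -2.800e+00]
 [ 1.511e+02  3.264e+02 -2.100e+00]
 [ 1.658e+02  4.767e+02 -2.900e+00]
 [ 1.806e+02  4.728e+02 -2.500e+00]
 [ 1.955e+02  5.220e+02 -4.700e+00]
 [ 2.104e+02  6.353e+02 -6.300e+00]
 [ 2.249e+02  6.337e+02 -8.800e+00]
 [ 2.393e+02  5.637e+02 -1.180e+01]]
```

Call:
play_rows --steps '[{"ax": 0, "ay": 0, "az": 0, "dx": 0, "dy": 4.8, "dz": -3.0, "claw": 0}, {"ax": 0, "ay": 0, "az": 0, "dx": 0, "dy": 4.6, "dz": -3.4, "claw": 0}, {"ax": 0, "ay": 0, "az": 0, "dx": 0, "dy": 4.3, "dz": -3.7, "claw": 0}]'

```text
time_s: 12.55
tcp_pos: [0.5175, 0.0259, 0.0779]
ee_rot: [[0.137, -0.991, 0.002], [-0.991, -0.137, 0.0], [0.0, -0.002, -1.0]]
wrist_force: [5.0, 1.8, 3.5]
gripper_width: 0.24
gripper_force: 30.0
```

Call:
play_rows --steps '[{"ax": 0, "ay": 0, "az": 0, "dx": 0, "dy": 3.9, "dz": -4.2, "claw": 0}, {"ax": 0, "ay": 0, "az": 0, "dx": 0, "dy": 3.5, "dz": -4.4, "claw": 0}, {"ax": 0, "ay": 0, "az": 0, "dx": 0, "dy": 3.1, "dz": -4.7, "claw": 0}]'

```text
time_s: 12.85
tcp_pos: [0.5071, 0.0245, 0.0911]
ee_rot: [[0.137, -0.991, 0.003], [-0.991, -0.137, 0.0], [-0.0, -0.003, -1.0]]
wrist_force: [5.9, 2.7, 1.4]
gripper_width: 0.243
gripper_force: 30.0
```

Call:
play_rows --steps '[{"ax": 0, "ay": 0, "az": 0, "dx": 0, "dy": 2.7, "dz": -5.0, "claw": 0}, {"ax": 0, "ay": 0, "az": 0, "dx": 0, "dy": 2.3, "dz": -5.2, "claw": 0}, {"ax": 0, "ay": 0, "az": 0, "dx": 0, "dy": 1.8, "dz": -5.4, "claw": 0}]'

```text
time_s: 13.15
tcp_pos: [0.5004, 0.0236, 0.1065]
ee_rot: [[0.137, -0.991, 0.003], [-0.991, -0.137, 0.001], [-0.0, -0.003, -1.0]]
wrist_force: [6.3, 2.0, -0.2]
gripper_width: 0.245
gripper_force: 30.0
```

Call:
play_rows --steps '[{"ax": 0, "ay": 0, "az": 0, "dx": 0, "dy": 1.3, "dz": -5.5, "claw": 0}, {"ax": 0, "ay": 0, "az": 0, "dx": 0, "dy": 0.8, "dz": -5.6, "claw": 0}, {"ax": 0, "ay": 0, "az": 0, "dx": 0, "dy": 0.4, "dz": -5.7, "claw": 0}]'

```text
time_s: 13.45
tcp_pos: [0.4978, 0.0232, 0.1228]
ee_rot: [[0.136, -0.991, 0.002], [-0.991, -0.136, 0.001], [-0.0, -0.002, -1.0]]
wrist_force: [7.6, 2.8, -2.6]
gripper_width: 0.244
gripper_force: 30.0
```

Call:
play_rows --steps '[{"ax": 0, "ay": 0, "az": 0, "dx": 0, "dy": -0.2, "dz": -5.6, "claw": 0}, {"ax": 0, "ay": 0, "az": 0, "dx": 0, "dy": -0.6, "dz": -5.7, "claw": 0}, {"ax": 0, "ay": 0, "az": 0, "dx": 0, "dy": -1.1, "dz": -5.5, "claw": 0}]'

```text
time_s: 13.75
tcp_pos: [0.4992, 0.0234, 0.1389]
ee_rot: [[0.136, -0.991, 0.001], [-0.991, -0.136, 0.0], [-0.0, -0.001, -1.0]]
wrist_force: [7.3, 2.4, -5.9]
gripper_width: 0.246
gripper_force: 29.9
```

Call:
play_rows --steps '[{"ax": 0, "ay": 0, "az": 0, "dx": 0, "dy": -1.6, "dz": -5.5, "claw": 0}, {"ax": 0, "ay": 0, "az": 0, "dx": 0, "dy": -2.1, "dz": -5.2, "claw": 0}, {"ax": 0, "ay": 0, "az": 0, "dx": 0, "dy": -2.5, "dz": -5.1, "claw": 0}]'

```text
time_s: 14.05
tcp_pos: [0.5042, 0.024, 0.1535]
ee_rot: [[0.135, -0.991, -0.003], [-0.991, -0.135, 0.0], [-0.001, 0.003, -1.0]]
wrist_force: [7.4, 2.4, -9.1]
gripper_width: 0.242
gripper_force: 29.9
```

Call:
play_rows --steps '[{"ax": 0, "ay": 0, "az": 0, "dx": 0, "dy": -3.0, "dz": -4.8, "claw": 0}, {"ax": 0, "ay": 0, "az": 0, "dx": 0, "dy": -3.4, "dz": -4.6, "claw": 0}, {"ax": 0, "ay": 0, "az": 0, "dx": 0, "dy": -3.7, "dz": -4.3, "claw": 0}]'

```text
time_s: 14.35
tcp_pos: [0.5118, 0.0251, 0.1657]
ee_rot: [[0.134, -0.991, -0.009], [-0.991, -0.134, -0.001], [-0.001, 0.009, -1.0]]
wrist_force: [3.3, 2.7, -11.2]
gripper_width: 0.245
gripper_force: 29.9
```

Call:
play_rows --steps '[{"ax": 0, "ay": 0, "az": 0, "dx": 0, "dy": -4.2, "dz": -3.9, "claw": 0}, {"ax": 0, "ay": 0, "az": 0, "dx": 0, "dy": -4.4, "dz": -3.5, "claw": 0}, {"ax": 0, "ay": 0, "az": 0, "dx": 0, "dy": -4.7, "dz": -3.1, "claw": 0}]'

```text
time_s: 14.65
tcp_pos: [0.5255, 0.0269, 0.1785]
ee_rot: [[0.135, -0.991, -0.008], [-0.991, -0.135, -0.001], [-0.0, 0.008, -1.0]]
wrist_force: [-4.2, 2.5, -7.8]
gripper_width: 0.248
gripper_force: 29.9
```

Call:
play_rows --steps '[{"ax": 0, "ay": 0, "az": 0, "dx": 0, "dy": -5.0, "dz": -2.7, "claw": 0}, {"ax": 0, "ay": 0, "az": 0, "dx": 0, "dy": -5.2, "dz": -2.3, "claw": 0}, {"ax": 0, "ay": 0, "az": 0, "dx": 0, "dy": -5.4, "dz": -1.8, "claw": 0}]'

```text
time_s: 14.95
tcp_pos: [0.5404, 0.029, 0.1861]
ee_rot: [[0.135, -0.991, -0.009], [-0.991, -0.135, -0.001], [-0.0, 0.009, -1.0]]
wrist_force: [-7.7, 4.6, -2.7]
gripper_width: 0.244
gripper_force: 30.0
```

```bash
cat > d2.txt <<'E'
.5175 .0259 .0779 5 1.8 3.5
.5071 .0245 .0911 5.9 2.7 1.4
.5004 .0236 .1065 6.3 2 -.2
.4978 .0232 .1228 7.6 2.8 -2.6
.4992 .0234 .1389 7.3 2.4 -5.9
.5042 .0240 .1535 7.4 2.4 -9.1
.5118 .0251 .1657 3.3 2.7 -11.2
.5255 .0269 .1785 -4.2 2.5 -7.8
.5404 .0290 .1861 -7.7 4.6 -2.7
E
cat d.txt d2.txt > all.txt; python3 - <<'E'
from go import *
D=np.loadtxt("all.txt");P=D[:,:3]@T.T;F=D[:,3:]@T.T
ph=np.arctan2(P[:,2]-.1246,P[:,0]-.5614);s=np.r_[np.ones(25),-np.ones(9)]
t=-(F[:,0]*-np.sin(ph)+F[:,2]*np.cos(ph))*.065;r=F[:,0]*np.cos(ph)+F[:,2]*np.sin(ph)
for nm,A in(("fric,m",np.c_[s,np.cos(ph),-np.sin(ph)]),("+radial fric",np.c_[s,np.cos(ph),-np.sin(ph),s*abs(r)*.01]),("+const,",np.c_[s,np.cos(ph),-np.sin(ph),s*0+1])):
    c=np.linalg.lstsq(A,t,rcond=None)[0];e=A@c-t;print(nm,c.round(3),np.hypot(c[1],c[2]).round(3),"bottom",(270-np.degrees(np.arctan2(c[2],c[1])))%360,"rms",e.std())
print(np.c_[np.degrees(ph)%360,t*1000,-e*1000,r][25:].round(1))
E
```

```text
fric,m [ 0.366 -0.131  0.212] 0.249 bottom 148.30038548461033 rms 0.03246968272300032
+radial fric [ 0.382 -0.13   0.217 -0.306] 0.253 bottom 149.10872326208175 rms 0.03181011940557857
+const, [ 0.355 -0.118  0.214  0.02 ] 0.244 bottom 151.21374956272913 rms 0.03091380600758685
[[ 2.259e+02 -8.460e+01  1.430e+01 -6.100e+00]
 [ 2.110e+02 -1.302e+02 -6.800e+00 -6.000e+00]
 [ 1.962e+02 -1.303e+02  3.160e+01 -6.200e+00]
 [ 1.816e+02 -1.831e+02  2.790e+01 -7.800e+00]
 [ 1.673e+02 -2.665e+02  1.000e-01 -8.700e+00]
 [ 1.538e+02 -3.105e+02  1.310e+01 -1.090e+01]
 [ 1.411e+02 -4.183e+02 -4.090e+01 -9.900e+00]
 [ 1.246e+02 -4.921e+02 -4.810e+01 -4.300e+00]
 [ 1.098e+02 -4.875e+02  8.700e+00 -2.000e-01]]
```

Call:
play_rows --steps '[{"ax": 0, "ay": 0, "az": 0, "dx": 0, "dy": 5.4, "dz": 1.8, "claw": 0}, {"ax": 0, "ay": 0, "az": 0, "dx": 0, "dy": 5.2, "dz": 2.3, "claw": 0}, {"ax": 0, "ay": 0, "az": 0, "dx": 0, "dy": 5.0, "dz": 2.7, "claw": 0}, {"ax": 0, "ay": 0, "az": 0, "dx": 0, "dy": 4.7, "dz": 3.1, "claw": 0}, {"ax": 0, "ay": 0, "az": 0, "dx": 0, "dy": 4.4, "dz": 3.5, "claw": 0}, {"ax": 0, "ay": 0, "az": 0, "dx": 0, "dy": 4.2, "dz": 3.9, "claw": 0}, {"ax": 0, "ay": 0, "az": 0, "dx": 0, "dy": 3.7, "dz": 4.3, "claw": 0}, {"ax": 0, "ay": 0, "az": 0, "dx": 0, "dy": 3.4, "dz": 4.6, "claw": 0}, {"ax": 0, "ay": 0, "az": 0, "dx": 0, "dy": 3.0, "dz": 4.8, "claw": 0}, {"ax": 0, "ay": 0, "az": 0, "dx": 0, "dy": 0, "dz": 0, "claw": 0}, {"ax": 0, "ay": 0, "az": 0, "dx": 0, "dy": 0, "dz": 0, "claw": 0}, {"ax": 0, "ay": 0, "az": 0, "dx": 0, "dy": 0, "dz": 0, "claw": 0}, {"ax": 0, "ay": 0, "az": 0, "dx": 0, "dy": 0, "dz": 0, "claw": 0}, {"ax": 0, "ay": 0, "az": 0, "dx": 0, "dy": 0, "dz": 0, "claw": 0}, {"ax": 0, "ay": 0, "az": 0, "dx": 0, "dy": 0, "dz": 0, "claw": 0}, {"ax": 0, "ay": 0, "az": 0, "dx": 0, "dy": 0, "dz": 0, "claw": 0}]'

```text
time_s: 16.55
tcp_pos: [0.5056, 0.0243, 0.1557]
ee_rot: [[0.137, -0.991, 0.001], [-0.991, -0.137, 0.0], [0.0, -0.001, -1.0]]
wrist_force: [4.4, 3.0, 1.3]
gripper_width: 0.245
gripper_force: 30.0
```

```bash
python3 - <<'E'
from go import *
s=sense();p=T@s["tcp_pos"];print(s["time_s"],np.degrees(np.arctan2(p[2]-.1246,p[0]-.5614)),np.hypot(p[2]-.1246,p[0]-.5614),s["joint_velocities"].round(2),s["wrist_force"],s["gripper_force"])
c=capture("side");cv2.imwrite("pics/end.png",c["frame"])
E
```

```text
16.55 151.47139828149076 0.06509492631545176 [ 0.02 -0.06  0.07 -0.05  0.01  0.04] [4.44932435 3.0118006  1.33275267] 29.99136465601623
```

View pics/end.png

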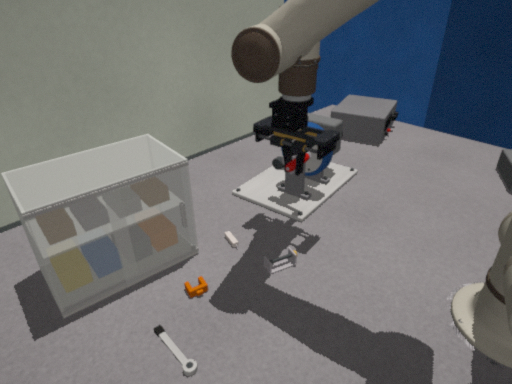

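The picture shows the gripper holding the red handle at about (296,160). The loose parts have not moved. The shaft is at rest at 151.5°, against an estimated bottom position of about 150°.

```bash
python3 -c "
from station import *
print(finish_job())"
```

```text
the job is handed in; nothing more can be done
None
```

I handed the job in with the shaft at rest and the handle gripped at 30 N, at 151.5° on its circle; by feel the heavy side hangs straight down at about 150° (fits gave 148–151°, limit 15°), the loose parts still lie where they were, and the station returned no verdict.

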